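# Pen the grease cartridges

## Task

Slide the two grease cartridges that stand outside into the round pen with the five already there, so that all seven stand upright in a tight cluster, one in the middle and six around it, and swing the yellow gate fully shut behind them. Keep the cartridges on the bench, do not lift them or tip them over, and leave the oil bottle, the dish and the spanner where they are.

Things in the scene. Friction and masses are not known exactly. Their poses are not given: they have to be found in the camera images.
- pen_center (a point): Centre of the round holding pen, at bench level: blue steel wall 45 mm high, 5 mm thick, screwed to the bench, no floor (a thin black mat, no step). Inner radius 58.5 mm: seven cartridges fit only as one in the middle and six around it, 4.5 mm to spare. z up; +y points out through the middle of the doorway.
- pen_door (a point): Middle of the pen's doorway, 58.5 mm along +y of the pen's frame (same axes), at bench level. The doorway is the missing quarter of the wall, up to 45 degrees either side of +y seen from the pen's centre: about 82 mm wide, room for two cartridges abreast. The gate's hinge is at its +x edge.
- gate (a joint): Angle of the yellow gate, rad: 0 shut (completing the circle), 1.9 to 2.2 at the start, at most 2.4. The gate is a curved quarter of the pen's wall (same radii, 45 mm high) on an upright hinge; it opens outward, clockwise seen from above. Light friction (0.1 N m), stays where it is left, no latch.
- gate_hinge (a point): The gate's hinge axis (upright), 20 mm above the bench, 43 mm along +x and 43 mm along +y from the pen's centre. This frame turns with the gate; with the gate shut it is parallel to the pen's frame.
- gate_push (a point): Where to press to swing the gate shut: a point on its OUTER face, 25 mm above the bench, 63 mm from the hinge, 25 mm before the yellow fin that stands out 25 mm at the gate's free end (6 mm thick, 55 mm tall). Axes as gate_hinge; the face's outward normal lies 106 degrees counter-clockwise from this frame's +x.
- cart0_mid (a point): Centre (half-way up) of a grease cartridge: rigid upright cylinder, diameter 36 mm, 75 mm tall plus a 4 mm nozzle, about 0.16 kg (0.11 to 0.22), white, a green cap and band. z is its axis, up when upright; 37.5 mm above the bench when standing. It stands loose inside the pen at the start, one of five in a ragged ring with the middle left empty. Slick plastic; pushed low it slides upright, pushed near the top it may tip.
- cart1_mid (a point): Centre (half-way up) of a grease cartridge: rigid upright cylinder, diameter 36 mm, 75 mm tall plus a 4 mm nozzle, about 0.16 kg (0.11 to 0.22), white, a red cap and band. z is its axis, up when upright; 37.5 mm above the bench when standing. It stands loose inside the pen at the start, one of five in a ragged ring with the middle left empty. Slick plastic; pushed low it slides upright, pushed near the top it may tip.
- cart2_mid (a point): Centre (half-way up) of a grease cartridge: rigid upright cylinder, diameter 36 mm, 75 mm tall plus a 4 mm nozzle, about 0.16 kg (0.11 to 0.22), white, an orange cap and band. z is its axis, up when upright; 37.5 mm above the bench when standing. It stands loose inside the pen at the start, one of five in a ragged ring with the middle left empty. Slick plastic; pushed low it slides upright, pushed near the top it may tip.
- cart3_mid (a point): Centre (half-way up) of a grease cartridge: rigid upright cylinder, diameter 36 mm, 75 mm tall plus a 4 mm nozzle, about 0.16 kg (0.11 to 0.22), white, a blue cap and band. z is its axis, up when upright; 37.5 mm above the bench when standing. It stands loose inside the pen at the start, one of five in a ragged ring with the middle left empty. Slick plastic; pushed low it slides upright, pushed near the top it may tip.
- cart4_mid (a point): Centre (half-way up) of a grease cartridge: rigid upright cylinder, diameter 36 mm, 75 mm tall plus a 4 mm nozzle, about 0.16 kg (0.11 to 0.22), white, a green cap and band. z is its axis, up when upright; 37.5 mm above the bench when standing. It stands loose inside the pen at the start, one of five in a ragged ring with the middle left empty. Slick plastic; pushed low it slides upright, pushed near the top it may tip.
- cart5_mid (a point): Centre (half-way up) of a grease cartridge: rigid upright cylinder, diameter 36 mm, 75 mm tall plus a 4 mm nozzle, about 0.16 kg (0.11 to 0.22), white, a red cap and band. z is its axis, up when upright; 37.5 mm above the bench when standing. It stands on the bench outside, 130 to 220 mm from the pen's centre in front of the doorway. Slick plastic; pushed low it slides upright, pushed near the top it may tip.
- cart6_mid (a point): Centre (half-way up) of a grease cartridge: rigid upright cylinder, diameter 36 mm, 75 mm tall plus a 4 mm nozzle, about 0.16 kg (0.11 to 0.22), white, an orange cap and band. z is its axis, up when upright; 37.5 mm above the bench when standing. It stands on the bench outside, 130 to 220 mm from the pen's centre in front of the doorway. Slick plastic; pushed low it slides upright, pushed near the top it may tip.
- oil_spot (a point): Bystander: yellow oil bottle with a red cap, 52 mm diameter, 130 mm tall, standing; point at its foot.
- dish_spot (a point): Bystander: steel dish, 90 mm across, 30 mm high; point at its foot.
- spanner_grip (a point): Bystander: steel spanner 180 mm long lying on the bench; point on its handle.
Not all that is in view belongs to the job. Leave any black look-alike of the part that bears cart5_mid alone.

How it is judged (in metres and radians):
At the end, for the whole second after the job is handed in: The gate is shut (within 0.08 rad) and still; all seven cartridges stand upright (within 0.1 rad) on the bench with their centres within 46 mm of the pen's centre, one of them within 12 mm of it (value of joint gate below 0.08 rad and velocity of joint gate between -0.05 and 0.05 rad/s and horizontal distance between each of cart0_mid, cart1_mid, cart2_mid, cart3_mid, cart4_mid, cart5_mid, cart6_mid and pen_center below 0.046 m and angle between each of cart0_mid, cart1_mid, cart2_mid, cart3_mid, cart4_mid, cart5_mid, cart6_mid's own z axis and vertical below 0.1 rad and height (world z) of each of cart0_mid, cart1_mid, cart2_mid, cart3_mid, cart4_mid, cart5_mid, cart6_mid below 0.042 m and horizontal distance between any of cart0_mid, cart1_mid, cart2_mid, cart3_mid, cart4_mid, cart5_mid, cart6_mid and pen_center below 0.012 m); the robot touches nothing.
It fails at once if a cartridge is tipped over (leans more than 35 degrees) (angle between any of cart0_mid, cart1_mid, cart2_mid, cart3_mid, cart4_mid, cart5_mid, cart6_mid's own z axis and vertical above 0.61 rad).
It fails at once if a cartridge is lifted more than 25 mm off the bench (height (world z) of any of cart0_mid, cart1_mid, cart2_mid, cart3_mid, cart4_mid, cart5_mid, cart6_mid above 0.0625 m).
It fails at once if the oil bottle, the dish or the spanner is pushed more than 20 mm away (distance of any of oil_spot, dish_spot, spanner_grip from where it was at the start of the episode above 0.02 m).
It also fails if it takes over 72 s, if anything falls off the work surface, if the arm or the gripper's body presses on something with over 40 N, if the wrist force passes 120 N, or if a joint passes its speed limit or range.

## Robot

A 7-joint arm with a two-finger parallel gripper is mounted at the origin on the work surface. World frame = base frame: x ahead of the robot, y to its left, z up, the work surface at z = 0. Lengths are in mm, angles in rad, forces in N, time in s.
With the tool pointing down it reaches from about 425 to 800 mm from the base axis. Payload 8.3 kg.
Tool frame: the origin (TCP) lies at the very end of the fingers, on their centre line; the grasp point (between the pads) lies 19 mm behind it; z points along the fingers, y is the direction in which the jaws open and shut (so a half turn about z gives the same grasp; the last joint's range is limited). The gripper opens to 85 mm and grips with 20 to 120 N. Pads are 22 mm wide; open, the fingers measure 114 mm over their backs; the gripper's body (76 mm by 85 mm) begins 54 mm behind the grasp point. The pads swing forward as they close: fully open they stand 13 mm farther back than shut.
Start: joints at [1.266, 0.383, 0.016, 1.37, -0.006, 1.388, -0.046], TCP at [149.696, -606.79, 231.279] pointing down, gripper open.
Joint ranges: [-2.95, 2.95], [-0.25, 2.06], [-1.52, 1.56], [0.18, 2.33], [-1.44, 4.58], [0.02, 2.06], [-3.01, 3.01]. Speed limits (rad/s): [2.39, 2.39, 3.01, 3.01, 3.14, 3.14, 3.14].

## Interface

Orientations are given as a rotation vector (axis times angle).
In Python, from plant import readout, vision, ctrl, models gives the robot as it stands.
- The arm moves only by the shell command python3 -m creep 'ROWS' [FORCE]. ROWS is JSON, a list of rows, each a list of 7 numbers: the shift along the world's x, y, z in m, then the turn, a rotation vector about the world's x, y, z in degrees, then the gripper command: -1 is fully open, 1 is shut, values between are in proportion. A call has 1 to 12 rows; each row is the pose to reach, as a shift and turn from the pose commanded when the call began; what a row does not reach only later rows make up. A row lasts 1/8 s, in which the tool goes at most 62.5 mm and 10.7 degrees, less where a joint would pass 70% of its speed; a pose out of reach is approached as far as the arm can. A call with a gripper value outside its range is refused whole. The fingers move at their own pace and stop on an object; FORCE is the grip in N (left out, the last holds). Time passes only in rows, so rows that repeat a pose let the fingers close. It gives the time, the measured TCP pose, the force and the opening at its end, in the units of the state.
- readout.get_obs(): the state, without advancing time (a new reading comes with each control period).
- vision.get_image(name): name is "scene" or "side" or "wrist"; returns the picture (480x640x3 uint8, blue, green, red); there is no depth.
- vision.camera_info(name): a dict with "fx", "fy", "cx", "cy" (pixels), "view" (4x4, takes a point from world to camera coordinates); the wrist camera has in their place "mount" (4x4, takes a point from camera to tool coordinates, whose origin is the TCP and whose axes are the flange's). Camera axes: x right, y down, z forward; pixel columns grow to the right and rows downward; lengths in mm; the calibration is good to about 2 mm. A picture is of the moment at which its call begins: read the wrist's pose just before it. camera_info takes no time and is no camera call.
- ctrl.job_done(): hands the job in, once; it reports no verdict.
Trained networks look in the newest picture that a camera, given by its name, has taken for a name from the list of things; names that differ only in an ending like _2 or _b are one class to them, and where a whole thing is asked for, a point or a joint stands for the part that bears it (a point fixed in the world has none). Each returns a list of dicts, best first, with "confidence" (0 to 1); they miss things now and then, are a little off and sometimes report something else, mostly with a low value. They report only what shows in the picture. A call takes as long as a camera call. They do not tell look-alikes from the thing itself.
- models.masks_of(camera, target): "region" (480x640 bool, what is visible of it) and "location" ([column, row] in pixels, amid what is visible of it).
The state is a dict: "time": time; "joint_positions": joint angles; "joint_vel": joint speeds; "tau": joint torques, N m; "position": TCP position; "orientation": TCP orientation; "wrist_force": force on the tool from outside, world axes, zero at the start; "ft_torque": the same for the moment, N m; "grip_width": finger opening in mm.
Only numpy, scipy, OpenCV 4.12 (cv2) and the standard library are available. Lean on these libraries where they do the work, as an engineer would, in place of code of your own. Each camera call takes 0.05 s, during which the arm holds its last target. There are 200 camera calls.

## Working session

There is one attempt and no reset: what is moved stays moved. The work goes in short steps, Python scripts to look and compute and a shell command to move; the robot and the scene stay as the last step left them, time stands still between calls to the robot, and variables do not carry over. Pictures are saved under pics/ and viewed, about 8 in all and at most 12, crops included, and the job is handed in when it is done.

```bash
mkdir -p pics; ls; python3 - <<'E'
from plant import readout, vision
import cv2,numpy as np
o=readout.get_obs(); print(o['time'],o['position'],o['orientation'],o['grip_width'])
for n in ("scene","side"):
    cv2.imwrite(f"pics/{n}0.png",vision.get_image(n)); c=vision.camera_info(n); print(n,c['fx'],c['fy'],c['cx'],c['cy'],np.round(c['view'],3).tolist())
c=vision.camera_info("wrist");print(c)
E
```

```text
pics
0.0 [ 149.59198678 -606.31067772  230.23104876] [-3.11665983e+00 -3.78787156e-01  4.61994357e-04] 85.63631041738172
scene 460.2847764435673 460.2847764435673 310.0632610402058 239.38654961020703 [[-0.066, 0.998, 0.012, 9.85], [0.608, 0.05, -0.792, -307.913], [-0.791, -0.045, -0.61, 1502.12], [0.0, 0.0, 0.0, 1.0]]
side 526.223488632852 526.223488632852 319.6976396245759 238.72363143411204 [[0.994, -0.107, -0.003, -566.869], [-0.083, -0.75, -0.656, 87.411], [0.068, 0.653, -0.754, 1219.751], [0.0, 0.0, 0.0, 1.0]]
{'fx': 418.1757979932759, 'fy': 418.1757979932759, 'cx': 319.35895980665424, 'cy': 233.45384326528355, 'mount': array([[-5.73657143e-04, -9.59007560e-01, -2.83379905e-01,
         7.01699464e+01],
       [ 9.99999823e-01, -5.94332040e-04, -1.30147635e-05,
         6.87309398e-01],
       [-1.55940501e-04, -2.83379863e-01,  9.59007732e-01,
        -1.42032011e+02],
       [ 0.00000000e+00,  0.00000000e+00,  0.00000000e+00,
         1.00000000e+00]])}
```

View pics/scene0.png

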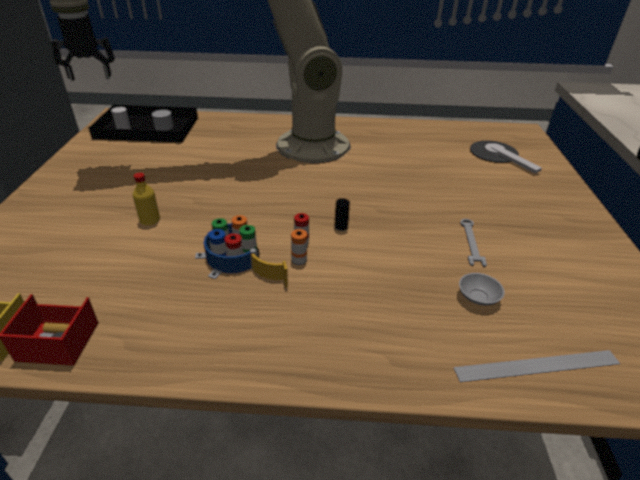

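View pics/side0.png

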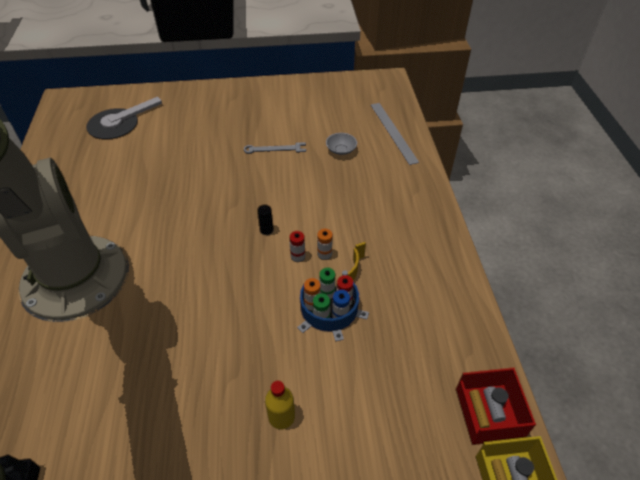

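The scene picture shows the pen at (231,248). The red cartridge stands outside at (301,225) and the orange one at (299,245). The yellow gate at (270,267) is open. A black look-alike stands at (342,213). The only candidates for the outside pair are these three; I choose the red and orange ones.

```bash
cat > h.py <<'E'
from plant import readout, vision, models
import cv2,numpy as np
from scipy.spatial.transform import Rotation as R
def cam(n):
    c=vision.camera_info(n); K=np.array([[c['fx'],0,c['cx']],[0,c['fy'],c['cy']],[0,0,1]])
    if n=='wrist':
        o=readout.get_obs(); T=np.eye(4); T[:3,:3]=R.from_rotvec(o['orientation']).as_matrix(); T[:3,3]=o['position']
        M=T@c['mount']
    else: M=np.linalg.inv(np.array(c['view']))
    return K,M
def at(KM,px,z):
    K,M=KM; d=M[:3,:3]@np.linalg.inv(K)@np.array([px[0],px[1],1.]); p=M[:3,3]
    return (p+d*(z-p[2])/d[2])
def proj(KM,P):
    K,M=KM; q=np.linalg.inv(M)@np.r_[P,1]; u=K@q[:3]; return u[:2]/u[2]
E
python3 - <<'E'
from h import *
px={'scene':[('pen',(231,245),22),('red',(301,217),75),('or',(299,235),75),('blk',(342,202),75),('gatetip',(287,275),30),('oil',(147,222),5)],
'side':[('pen',(330,302),22),('red',(297,238),75),('or',(325,235),75),('blk',(265,209),75),('gatetip',(360,248),50),('oil',(281,420),5)]}
for n in px:
    KM=cam(n)
    for k,p,z in px[n]: print(n,k,at(KM,p,z).round(0))
    for t in ('cart5_mid','cart6_mid','gate'):
        vision.get_image(n)
        for m in models.masks_of(n,t)[:8]: print(n,t,round(m['confidence'],2),m['location'],at(KM,m['location'],37.5).round(0)[:2], m['region'].sum())
E
```

```text
scene pen [ 569. -153.   22.]
scene red [520.   3.  75.]
scene or [588.   4.  75.]
scene blk [450.  95.  75.]
scene gatetip [668. -14.  30.]
scene oil [ 473. -384.    5.]
scene cart5_mid 0.76 [342.2, 213.8] [445.  98.] 502
scene cart5_mid 0.7 [300.6, 222.7] [490.  -1.] 253
scene cart6_mid 0.75 [298.5, 242.9] [568.   1.] 572
scene gate 0.67 [272.2, 267.4] [655. -47.] 631
scene gate 0.66 [218.4, 244.7] [ 589. -175.] 366
side pen [ 577. -150.   22.]
side red [518.  -4.  75.]
side or [582.  -2.  75.]
side blk [449.  96.  75.]
side gatetip [660. -29.  50.]
side oil [ 455. -393.    5.]
side cart5_mid 0.97 [262.5, 219.0] [440.  99.] 409
side cart5_mid 0.71 [294.0, 243.3] [511.  13.] 438
side cart5_mid 0.6 [324.4, 246.0] [581.  -3.] 412
side cart5_mid 0.59 [339.3, 316.9] [ 590. -200.] 1872
side cart6_mid 0.8 [324.0, 239.6] [582.  17.] 448
side cart6_mid 0.63 [357.0, 256.3] [652. -42.] 267
side gate 0.58 [355.8, 253.3] [650. -33.] 292
```

```bash
python3 -m creep '[[0.45,0.54,0.09,0,0,0,-1],[0.45,0.54,0.09,0,0,0,-1],[0.45,0.54,0.09,0,0,0,-1],[0.45,0.54,0.09,0,0,0,-1],[0.45,0.54,0.09,0,0,0,-1],[0.45,0.54,0.09,0,0,0,-1],[0.45,0.54,0.09,0,0,0,-1],[0.45,0.54,0.09,0,0,0,-1],[0.45,0.54,0.09,0,0,0,-1],[0.45,0.54,0.09,0,0,0,-1],[0.45,0.54,0.09,0,0,0,-1],[0.45,0.54,0.09,0,0,0,-1]]'
python3 - <<'E'
from h import *
KM=cam('wrist'); np.savez('w1.npz',K=KM[0],M=KM[1]); cv2.imwrite('pics/w1.png',vision.get_image('wrist')); print(readout.get_obs()['position'],KM[1].round(2).tolist())
E
```

```text
time: 2.2
position: [601.3, -62.0, 321.4]
orientation: [-3.115, -0.388, -0.001]
wrist_force: [-1.1, -0.6, -0.3]
grip_width: 85.6
[601.7831005  -60.94746515 321.1973608 ] [[0.24, -0.93, -0.27, 669.39], [-0.97, -0.24, -0.07, -45.77], [-0.0, 0.28, -0.96, 463.48], [0.0, 0.0, 0.0, 1.0]]
```

View pics/w1.png

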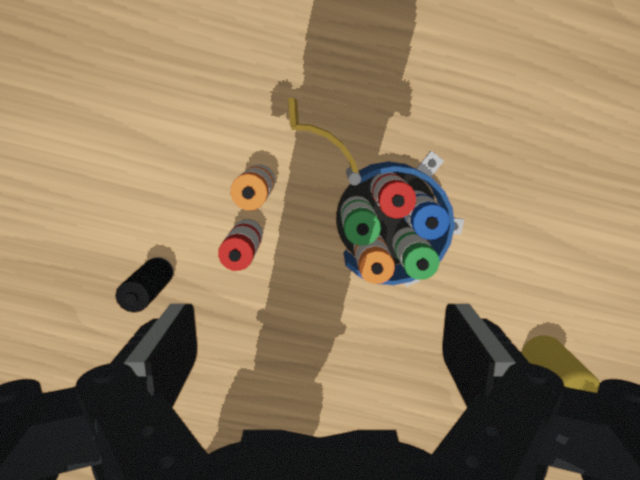

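Wrist picture: the pen is at about (395,222). Inside it are red (397,200), blue (432,222), green (362,228), orange (377,267) and green (422,263). Outside stand orange (249,191) and red (236,254), with the black look-alike at (145,285). The hinge is at (355,178), with the gate's fin at (293,110). The doorway faces left in the picture. I'll rectify at rim height and measure.

```bash
python3 - <<'E'
from h import *
d=np.load('w1.npz'); KM=(d['K'],d['M']); im=cv2.imread('pics/w1.png')
for k,p in dict(red_in=(397,201),blue=(432,222),green1=(362,228),or_in=(377,268),green2=(423,263),orO=(248,192),redO=(235,255),blk=(130,295)).items(): print(k,at(KM,p,77).round(1)[:2])
for k,p in dict(hinge=(355,178),edge=(348,262),fin=(293,100),finbase=(295,126)).items(): print(k,at(KM,p,48).round(1)[:2])
# ortho at z=45: px = (700-x)*3 rows ; col (100+... y from +60 left to -240 right)
w,h=750,600; s=2.5
X=lambda c,r:np.array([690-r/s, 70-c/s,45])
src=np.float32([proj(KM,X(*q)) for q in [(0,0),(w,0),(w,h),(0,h)]])
H=cv2.getPerspectiveTransform(src,np.float32([(0,0),(w,0),(w,h),(0,h)]))
o=cv2.warpPerspective(im,H,(w,h),flags=cv2.INTER_CUBIC)
hsv=cv2.cvtColor(o,cv2.COLOR_BGR2HSV); 
m=((hsv[...,0]>98)&(hsv[...,0]<122)&(hsv[...,1]>120)&(hsv[...,2]>60)).astype(np.uint8)
cs,_=cv2.findContours(m,cv2.RETR_EXTERNAL,cv2.CHAIN_APPROX_NONE)
pts=np.vstack([c for c in cs if len(c)>30])[:,0].astype(float)
# circle of fixed R 63.5 robust: outer points = hull
hull=cv2.convexHull(pts.astype(np.int32))[:,0]
hp=np.array([X(*q)[:2] for q in hull])
from scipy.optimize import least_squares
f=least_squares(lambda v:np.hypot(*(hp-v[:2]).T)-63.5,[570,-150],loss='soft_l1',f_scale=1.5); print('pen',f.x.round(1),np.abs(f.fun).mean())
c=f.x
for r,col in ((63.5,(255,255,255)),(58.5,(0,255,255))): cv2.circle(o,(int((70-c[1])*s),int((690-c[0])*s)),int(r*s),col,1)
cv2.imwrite('pics/o1.png',o)
E
```

```text
red_in [ 607.7 -135.9]
blue [ 596.4 -174.4]
green1 [ 574.2 -111.2]
or_in [ 538.4 -136.7]
green2 [ 554.5 -179.1]
orO [581.8   1.8]
redO [517.4   1.8]
blk [449.4  96.4]
hinge [615.2 -95.2]
edge [ 527.6 -111.9]
fin [672.2 -18.5]
finbase [649.5 -25.8]
pen [ 575.7 -145.8] 1.4508402128645153
```

View pics/o1.png

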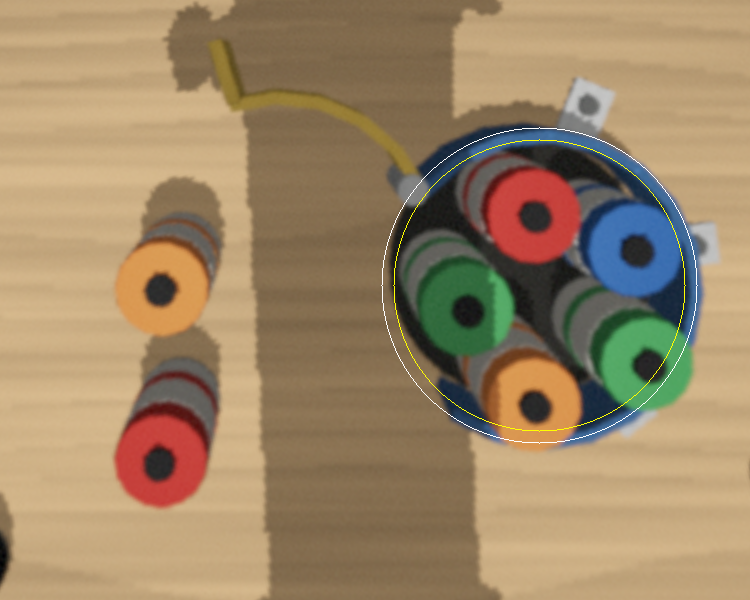

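The measurements agree with the given sizes. Pen centre is about (574.5,-147.5) with yaw about +8° (door edges at 53° and 143°). Green1 stands in the doorway and the middle is empty. The plan has four steps:
1. Push green1 to the middle.
2. Push red in on the left.
3. Push orange in on the right.
4. Shut the gate.

First I check the joint margins.

```bash
cat >> h.py <<'E'
C=np.array([574.5,-147.5]); yaw=np.radians(8); e=np.array([np.cos(yaw),np.sin(yaw)]); u=np.array([-e[1],e[0]])
def w(x,y): return C+x*e+y*u
def pen(p): d=np.asarray(p)[:2]-C; return np.array([d@e,d@u])
E
python3 - <<'E'
from h import *
o=readout.get_obs(); print(o['joint_positions'].round(2),o['position'].round(1),pen(o['position']).round(1))
for q in [(4,95),(4,75),(0,29),(-36,200),(-36,186),(-19,90),(-19,62)]: print(q,w(*q).round(1), (w(*q)-o['position'][:2]).round(1))
for p in [(607.7,-135.9),(596.4,-174.4),(574.2,-111.2),(538.4,-136.7),(554.5,-179.1),(581.8,1.8),(517.4,1.8)]: print(pen(p).round(1))
E
```

```text
[ 0.37  0.35 -0.46  1.24  0.15  1.58 -1.38] [601.8 -60.9 321.2] [39.1 81.9]
(4, 95) [565.2 -52.9] [-36.5   8.1]
(4, 75) [568.  -72.7] [-33.8 -11.7]
(0, 29) [ 570.5 -118.8] [-31.3 -57.8]
(-36, 200) [511.   45.5] [-90.8 106.5]
(-36, 186) [513.   31.7] [-88.8  92.6]
(-19, 90) [543.2 -61. ] [-58.6  -0.1]
(-19, 62) [547.1 -88.7] [-54.7 -27.8]
[34.5  6.9]
[ 17.9 -29.7]
[ 4.8 36. ]
[-34.2  15.7]
[-24.2 -28.5]
[ 28.  146.8]
[-35.8 155.8]
```

```bash
python3 -m creep '[[-0.034,0.014,0,0,0,10.5,1],[-0.034,0.014,0,0,0,21,1],[-0.034,0.014,0,0,0,31.5,1],[-0.034,0.014,0,0,0,42,1],[-0.034,0.014,0,0,0,52.5,1],[-0.034,0.014,-0.04,0,0,63,1],[-0.034,0.014,-0.1,0,0,73.5,1],[-0.034,0.014,-0.15,0,0,84,1],[-0.034,0.014,-0.2,0,0,84,1],[-0.034,0.014,-0.2,0,0,84,1],[-0.034,0.014,-0.2,0,0,84,1]]'
python3 - <<'E'
from h import *
o=readout.get_obs(); print(o['joint_positions'].round(2),o['position'].round(1),pen(o['position']).round(1),np.degrees(np.arctan2(*R.from_rotvec(o['orientation']).as_matrix()[[1,0],0])), R.from_rotvec(o['orientation']).as_matrix()[:,2],o['grip_width'],o['wrist_force'])
KM=cam('wrist'); np.savez('w2.npz',K=KM[0],M=KM[1]); cv2.imwrite('pics/w2.png',vision.get_image('wrist'))
E
```

```text
time: 3.62
position: [566.7, -53.0, 123.4]
orientation: [2.064, 2.366, 0.002]
wrist_force: [0.9, 0.3, 0.6]
grip_width: 0.0
[ 0.54  0.41 -0.64  1.65  0.26  1.16 -0.03] [566.7 -53.  123.4] [ 5.4 94.6] 97.81702448985712 [ 2.15772922e-03 -2.01228137e-04 -9.99997652e-01] 0.030516046119290652 [0.88159142 0.25083194 0.63330149]
```

View pics/w2.png

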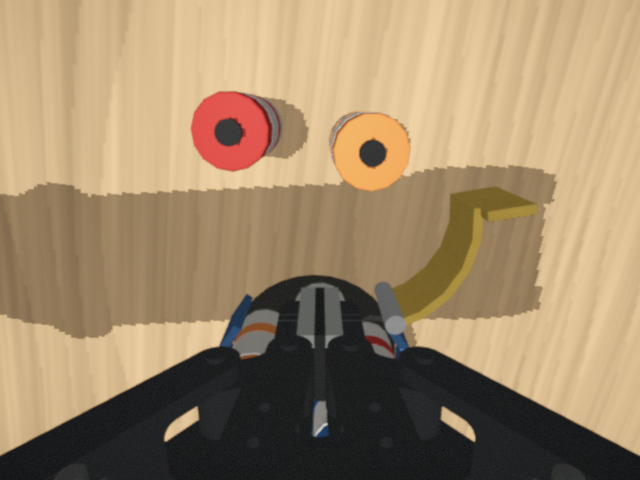

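This close view shows red outside at (229,132) and orange at (372,153), with the gate's fin at (490,203). The hinge is at (390,305) and the left wall end at (240,310).

```bash
python3 - <<'E'
from h import *
d=np.load('w2.npz'); KM=(d['K'],d['M'])
for k,p,z in [('red',(229,132),79),('or',(372,153),79),('hingetop',(396,325),50),('hingetop2',(383,287),20),('wallend_top_in',(250,297),45),('wallend_out_top',(240,297),45),('fin_tip',(535,208),55)]: print(k,at(KM,p,z).round(1)[:2],pen(at(KM,p,z)).round(1))
E
```

```text
red [517.8   2.7] [-35.2 156.7]
or [580.8   2.3] [ 27.1 147.4]
hingetop [615.1 -94.3] [47.6 47.1]
hingetop2 [610.2 -84.4] [44.1 57.5]
wallend_top_in [529.9 -90.5] [-36.2  62.6]
wallend_out_top [524.2 -91.3] [-42.   62.7]
fin_tip [672.2 -15.9] [115.  116.8]
```

```bash
python3 -m creep '[[0.005,0,-0.05,0,0,0,1],[0.006,-0.005,-0.09,0,0,0,1],[0.006,-0.005,-0.106,0,0,0,1],[0.006,-0.012,-0.106,0,0,0,1],[0.006,-0.02,-0.106,0,0,0,1],[0.006,-0.027,-0.106,0,0,0,1],[0.007,-0.034,-0.106,0,0,0,1],[0.007,-0.041,-0.106,0,0,0,1],[0.008,-0.048,-0.106,0,0,0,1],[0.008,-0.054,-0.106,0,0,0,1],[0.008,-0.060,-0.106,0,0,0,1],[0.008,-0.060,-0.106,0,0,0,1]]'
```

```text
time: 5.18
position: [573.6, -113.6, 15.1]
orientation: [-2.065, -2.367, 0.001]
wrist_force: [-0.5, -0.1, 0.1]
grip_width: 0.1
```

```bash
python3 -m creep '[[-0.003,0.02,0.0,0,0,0,1],[-0.004,0.04,0.03,0,0,0,1],[-0.004,0.04,0.09,0,0,0,0.53],[-0.03,0.08,0.12,0,0,0,0.53],[-0.062,0.12,0.12,0,0,0,0.53],[-0.062,0.155,0.12,0,0,0,0.53],[-0.062,0.155,0.12,0,0,0,0.53],[-0.062,0.155,0.06,0,0,0,0.53],[-0.062,0.155,0.02,0,0,0,0.53],[-0.062,0.155,0.0,0,0,0,0.53],[-0.062,0.155,0.0,0,0,0,0.53]]'
```

```text
time: 6.55
position: [510.2, 42.2, 13.7]
orientation: [-2.062, -2.367, 0.004]
wrist_force: [0.2, -0.3, 0.2]
grip_width: 20.2
```

```bash
python3 -m creep '[[0.002,-0.012,0,0,0,0,0.53],[0.005,-0.022,0,0,0,0,0.53],[0.0085,-0.031,0,0,0,0,0.53],[0.012,-0.041,0,0,0,0,0.53],[0.0155,-0.051,0,0,0,0,0.53],[0.019,-0.061,0,0,0,0,0.53],[0.0225,-0.071,0,0,0,0,0.53],[0.026,-0.081,0,0,0,0,0.53],[0.030,-0.092,0,0,0,0,0.53],[0.0315,-0.1,0,0,0,0,0.53],[0.033,-0.108,0,0,0,0,0.53],[0.034,-0.108,0,0,0,0,0.53]]'
python3 - <<'E'
from h import *
o=readout.get_obs();print(o['position'].round(1),o['wrist_force'].round(1))
s=vision.get_image('side');c=vision.get_image('scene')
v=cv2.hconcat([cv2.resize(s[180:340,220:420],(400,320),interpolation=3),cv2.resize(c[180:300,180:330],(400,320),interpolation=3)])
cv2.imwrite('pics/s2.png',v)
E
```

```text
time: 8.05
position: [545.5, -66.9, 15.1]
orientation: [2.066, 2.367, -0.001]
wrist_force: [-0.7, 0.6, 0.8]
grip_width: 20.3
[545.5 -66.9  15.1] [-0.7  0.6  0.8]
```

View pics/s2.png

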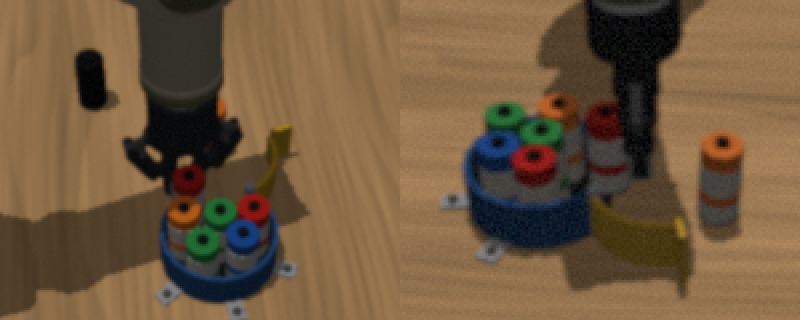

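Green1 is in the middle and red stands in the doorway's left half, nestled between the fingers. I continue the push, feeling the force.

```bash
python3 -m creep '[[0.001,-0.004,0,0,0,0,0.53],[0.001,-0.008,0,0,0,0,0.53],[0.002,-0.012,0,0,0,0,0.53],[0.002,-0.015,0,0,0,0,0.53],[0.003,-0.018,0,0,0,0,0.53],[0.003,-0.020,0,0,0,0,0.53],[0.003,-0.020,0,0,0,0,0.53]]'
```

```text
time: 9.02
position: [548.7, -86.1, 15.2]
orientation: [2.064, 2.368, -0.0]
wrist_force: [-0.1, 1.1, -0.3]
grip_width: 20.1
```

```bash
python3 -m creep '[[-0.003,0.02,0.0,0,0,0,0.53],[-0.006,0.036,0.02,0,0,0,0.53],[-0.006,0.036,0.08,0,0,0,0.53],[0.0,0.08,0.12,0,0,0,0.53],[0.02,0.128,0.12,0,0,0,0.53],[0.027,0.128,0.12,0,0,0,0.53],[0.027,0.128,0.11,0,0,0,0.53],[0.027,0.128,0.05,0,0,0,0.53],[0.027,0.128,0.01,0,0,0,0.53],[0.027,0.128,0.0,0,0,0,0.53],[0.027,0.128,0.0,0,0,0,0.53]]'
```

```text
time: 10.4
position: [575.4, 41.6, 15.4]
orientation: [-2.065, -2.367, 0.001]
wrist_force: [0.9, -0.1, 1.3]
grip_width: 20.2
```

```bash
python3 -m creep '[[0.002,-0.012,0,0,0,0,0.53],[0.002,-0.022,0,0,0,0,0.53],[0.003,-0.032,0,0,0,0,0.53],[0.003,-0.042,0,0,0,0,0.53],[0.003,-0.052,0,0,0,0,0.53],[0.004,-0.062,0,0,0,0,0.53],[0.004,-0.072,0,0,0,0,0.53],[0.005,-0.082,0,0,0,0,0.53],[0.006,-0.092,0,0,0,0,0.53],[0.008,-0.1,0,0,0,0,0.53],[0.009,-0.106,0,0,0,0,0.53],[0.009,-0.108,0,0,0,0,0.53]]'
python3 -m creep '[[0.001,-0.004,0,0,0,0,0.53],[0.001,-0.008,0,0,0,0,0.53],[0.002,-0.012,0,0,0,0,0.53],[0.002,-0.013,0,0,0,0,0.53],[0.002,-0.013,0,0,0,0,0.53]]'
python3 - <<'E'
from h import *
o=readout.get_obs();print(o['position'].round(1),o['wrist_force'].round(1))
s=vision.get_image('side');c=vision.get_image('scene')
v=cv2.hconcat([cv2.resize(s[180:340,220:420],(400,320),interpolation=3),cv2.resize(c[180:300,180:330],(400,320),interpolation=3)])
cv2.imwrite('pics/s3.png',v)
E
```

```text
time: 11.9
position: [584.8, -66.2, 15.2]
orientation: [-2.065, -2.368, -0.0]
wrist_force: [-0.1, 1.0, 1.8]
grip_width: 20.3
time: 12.52
position: [586.7, -78.5, 15.3]
orientation: [-2.064, -2.368, -0.0]
wrist_force: [-0.4, 3.4, 2.1]
grip_width: 19.9
[586.7 -78.5  15.3] [-0.4  3.4  2.1]
```

View pics/s3.png

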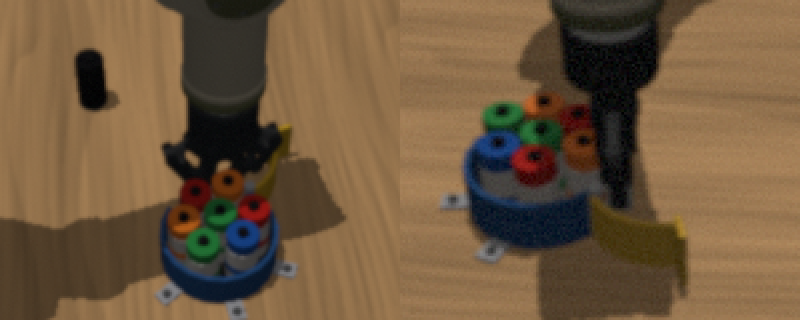

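All seven are in the pen, six around green. I push a few millimetres more, retreat, then work out the gate path.

```bash
python3 -m creep '[[0.0,-0.003,0,0,0,0,0.53],[0.0,-0.005,0,0,0,0,0.53],[0.0,-0.005,0,0,0,0,0.53],[0.0,-0.003,0,0,0,0,0.53],[-0.006,0.03,0.0,0,0,0,0.53],[-0.006,0.035,0.02,0,0,0,0.53],[-0.006,0.035,0.09,0,0,0,1],[-0.006,0.035,0.12,0,0,0,1],[-0.006,0.035,0.12,0,0,0,1]]'
python3 - <<'E'
from h import *
H=np.array([615,-95.]); y=np.radians(8.5)
def pos(th,d,ph=102):
    ph=np.radians(ph); v=(63.5+d)*np.array([np.cos(ph),np.sin(ph)])-43
    a=y-th; return H+np.array([[np.cos(a),-np.sin(a)],[np.sin(a),np.cos(a)]])@v
o=readout.get_obs();print(o['position'].round(1))
for th,d in [(2.16,32),(2.16,22),(1.9,17),(1.6,17),(1.3,17),(1.0,17),(.7,16),(.4,15),(.2,15),(.1,15),(0,15),(0,12)]: print(th,d,pos(th,d).round(1))
KM=cam('wrist'); np.savez('w3.npz',K=KM[0],M=KM[1]); cv2.imwrite('pics/w3.png',vision.get_image('wrist'))
E
```

```text
time: 13.75
position: [583.1, -44.8, 139.7]
orientation: [2.061, 2.362, 0.005]
wrist_force: [0.7, -0.3, -0.4]
grip_width: 0.2
[583.1 -44.8 139.7]
2.16 32 [687.4 -59.7]
2.16 22 [677.7 -57.4]
1.9 17 [660.9 -42.7]
1.6 17 [643.4 -31.4]
1.3 17 [623.3 -25.9]
1.0 17 [602.5 -26.5]
0.7 16 [582.5 -34.2]
0.4 15 [566.  -47.5]
0.2 15 [557.5 -58.2]
0.1 15 [554.1 -64.1]
0 15 [551.3 -70.4]
0 12 [552.4 -73.2]
```

View pics/w3.png

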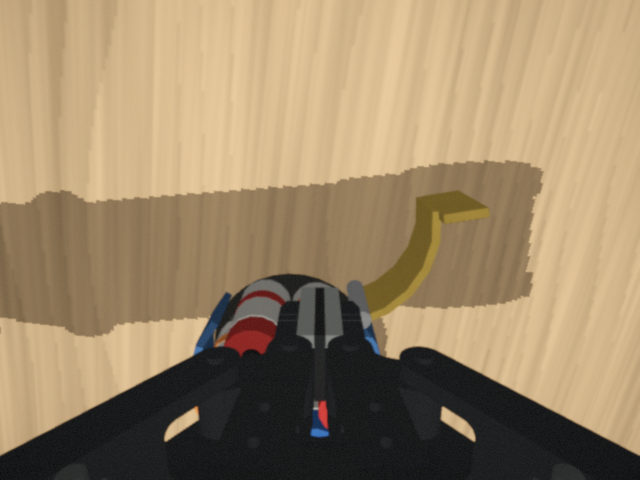

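The gate is still open, with the fin at (455,207), and nothing was disturbed. I go round to its outer side.

```bash
python3 -m creep '[[0.05,-0.008,0,0,0,0,1],[0.109,-0.016,0,0,0,0,1],[0.109,-0.016,0,0,0,0,1],[0.109,-0.016,-0.04,0,0,0,1],[0.109,-0.016,-0.09,0,0,0,1],[0.109,-0.016,-0.115,0,0,0,1],[0.109,-0.016,-0.115,0,0,0,1]]'
```

```text
time: 14.68
position: [686.7, -60.2, 17.0]
orientation: [-2.06, -2.365, 0.007]
wrist_force: [-0.2, -0.1, 0.5]
grip_width: 0.1
```

```bash
python3 -m creep '[[-0.012,0.002,0,0,0,0,1],[-0.021,0.01,0,0,0,0,1],[-0.029,0.017,0,0,0,0,1],[-0.037,0.023,0,0,0,0,1],[-0.046,0.028,0,0,0,0,1],[-0.056,0.032,0,0,0,0,1],[-0.066,0.034,0,0,0,0,1],[-0.077,0.034,0,0,0,0,1],[-0.087,0.033,0,0,0,0,1],[-0.097,0.03,0,0,0,0,1],[-0.107,0.026,0,0,0,0,1],[-0.107,0.026,0,0,0,0,1]]'
python3 - <<'E'
from h import *
s=vision.get_image('side');c=vision.get_image('scene')
v=cv2.hconcat([cv2.resize(s[180:340,220:420],(400,320),interpolation=3),cv2.resize(c[180:300,180:330],(400,320),interpolation=3)])
cv2.imwrite('pics/s4.png',v)
E
```

```text
time: 16.18
position: [581.5, -34.6, 20.1]
orientation: [-2.065, -2.367, 0.002]
wrist_force: [-0.1, -0.3, -0.7]
grip_width: -0.1
```

View pics/s4.png

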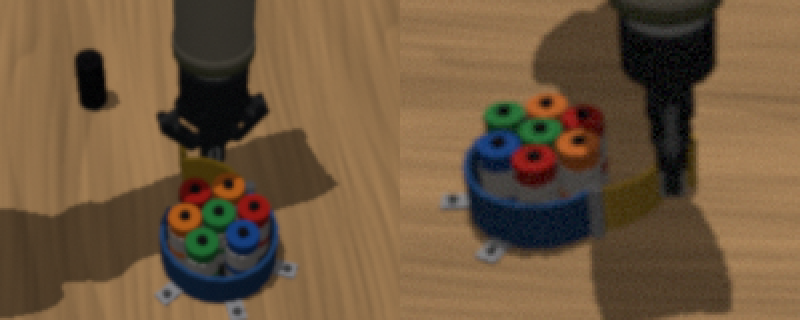

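The gate has swung most of the way and the cluster is intact. Now the slow end of the swing.

```bash
python3 -m creep '[[-0.005,-0.003,0,0,0,0,1],[-0.009,-0.007,0,0,0,0,1],[-0.013,-0.010,0,0,0,0,1],[-0.017,-0.014,0,0,0,0,1],[-0.021,-0.019,0,0,0,0,1],[-0.025,-0.024,0,0,0,0,1],[-0.028,-0.029,0,0,0,0,1],[-0.030,-0.033,0,0,0,0,1],[-0.031,-0.036,0,0,0,0,1],[-0.031,-0.036,0,0,0,0,1]]'
```

```text
time: 17.52
position: [551.4, -70.4, 20.2]
orientation: [-2.065, -2.368, 0.001]
wrist_force: [0.3, -0.4, 0.3]
grip_width: 0.2
```

```bash
python3 -m creep '[[0.0,-0.002,0,0,0,0,1],[0.001,-0.004,0,0,0,0,1],[0.001,-0.006,0,0,0,0,1],[0.001,-0.006,0,0,0,0,1]]'; python3 -m creep '[[0.0,-0.002,0,0,0,0,1],[0.0,-0.003,0,0,0,0,1],[0.0,-0.003,0,0,0,0,1]]'
python3 - <<'E'
from h import *
s=vision.get_image('side');c=vision.get_image('scene')
v=cv2.hconcat([cv2.resize(s[180:340,220:420],(400,320),interpolation=3),cv2.resize(c[180:300,180:330],(400,320),interpolation=3)])
cv2.imwrite('pics/s5.png',v)
E
```

```text
time: 18.02
position: [552.0, -74.5, 19.9]
orientation: [-2.061, -2.368, -0.0]
wrist_force: [-3.4, 5.2, -0.6]
grip_width: -0.0
time: 18.4
position: [552.0, -74.7, 19.9]
orientation: [-2.057, -2.369, -0.003]
wrist_force: [-3.2, 11.8, 1.1]
grip_width: -0.1
```

```bash
python3 -m creep '[[-0.003,0.02,0,0,0,0,1],[-0.006,0.035,0.01,0,0,0,1],[-0.006,0.035,0.07,0,0,0,1],[0.0,0.02,0.13,0,0,0,0],[0.022,-0.03,0.19,0,0,0,-1],[0.022,-0.05,0.25,0,0,0,-1],[0.022,-0.05,0.25,0,0,0,-1],[0.022,-0.05,0.25,0,0,0,-1],[0.022,-0.05,0.25,0,0,0,-1],[0.022,-0.05,0.25,0,0,0,-1]]'
python3 - <<'E'
from h import *
KM=cam('wrist'); np.savez('w4.npz',K=KM[0],M=KM[1]); cv2.imwrite('pics/w4.png',vision.get_image('wrist'))
E
```

```text
time: 19.75
position: [574.0, -127.7, 268.7]
orientation: [-2.061, -2.368, 0.002]
wrist_force: [-0.0, -0.9, -0.7]
grip_width: 85.6
```

View pics/w4.png

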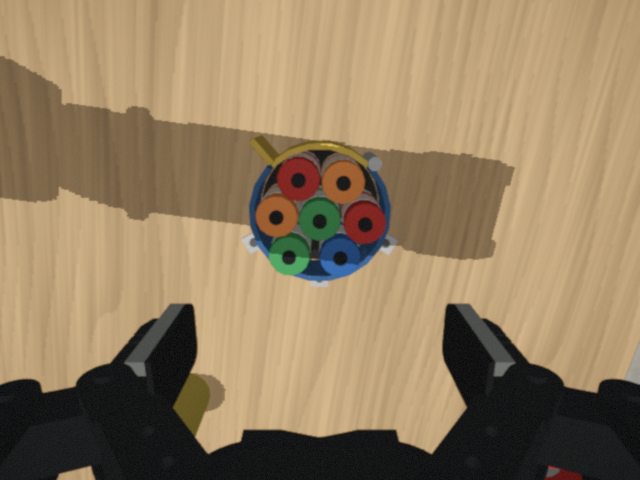

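The gate completes the circle, with its fin at (263,150) against the wall end. Six cartridges surround the green one at (320,221). I put numbers on it.

```bash
python3 - <<'E'
from h import *
d=np.load('w4.npz'); KM=(d['K'],d['M']); im=cv2.imread('pics/w4.png')
P=[(320,221),(299,180),(344,183),(277,217),(366,224),(290,257),(341,258)]
W=np.array([at(KM,p,79)[:2] for p in P])
hsv=cv2.cvtColor(im,cv2.COLOR_BGR2HSV); roi=np.zeros(im.shape[:2],bool); roi[190:290,235:400]=1
m=roi&(hsv[...,0]>98)&(hsv[...,0]<122)&(hsv[...,1]>120)
ys,xs=np.nonzero(m); hull=cv2.convexHull(np.c_[xs,ys].astype(np.int32))[:,0]
hp=np.array([at(KM,q,45)[:2] for q in hull if q[1]>195])
from scipy.optimize import least_squares
f=least_squares(lambda v:np.hypot(*(hp-v).T)-63.5,[576,-147],loss='soft_l1',f_scale=1.5); print('pen',f.x.round(1),np.abs(f.fun).mean().round(2))
c=f.x
print('ring mean',W[1:].mean(0).round(1),W.round(1).tolist())
print('dist pen',np.hypot(*(W-c).T).round(1))
Hn=at(KM,(374,162),49)[:2]; fb=at(KM,(274,164),47)[:2]; ft=at(KM,(257,141),55)[:2]
print('hinge',Hn.round(1),np.hypot(*(Hn-c)).round(1),'gate end base',fb.round(1),'r',np.hypot(*(fb-c)).round(1),'fin tip r',np.hypot(*(ft-c)).round(1), 'gate mid r',[np.hypot(*(at(KM,q,45)[:2]-c)).round(1) for q in ((322,141),(295,147),(350,146))])
big=cv2.resize(im[115:295,220:410],None,fx=3,fy=3,interpolation=3); cv2.imwrite('pics/z4.png',big)
E
```

```text
pen [ 574.  -146.1] 0.47
ring mean [ 573.8 -143.4] [[574.3, -143.8], [553.1, -112.7], [589.0, -110.1], [539.0, -145.3], [612.1, -141.1], [553.7, -178.3], [596.3, -173.2]]
dist pen [ 2.3 39.4 39.  34.9 38.4 38.1 35.1]
hinge [614.  -93.3] 66.2 gate end base [ 529.  -107.2] r 59.5 fin tip r 83.0 gate mid r [np.float64(64.1), np.float64(62.6), np.float64(65.4)]
```

View pics/z4.png

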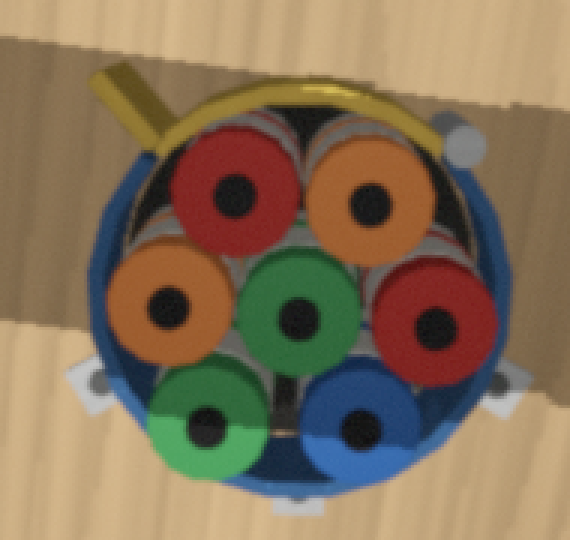

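Both ends of the gate are flush with the wall, and all margins are comfortable. I hand in the job.

```bash
python3 -c "
from plant import ctrl; print(ctrl.job_done())"
```

```text
the job is handed in; nothing more can be done
None
```

The job is done and handed in at about 20 s of the 72 s allowed. No verdict was reported.

**What I did:** I pushed the green cartridge standing in the doorway to the pen's centre with closed fingers. Then I slid the red and the orange cartridge in side by side, low and upright, each held between slightly opened fingertips. I swung the gate round by its outer face until it met a firm stop at about 12 N, then lifted the arm clear.

**Last checks, from a close wrist view overhead:**
- **Cartridges:** all seven stand upright. The middle one is about 2 mm from the pen's centre and the six others are 35–39 mm from it; the limits are 12 mm and 46 mm.
- **Gate:** its free end lies flush with the wall's end, and its outer face measures 63–65 mm from the centre, where a shut gate gives 63.5 mm. I judged the closing from the picture and the firm stop, not from a measured angle.
- **Bystanders:** the arm never went near the oil bottle, dish, spanner or black look-alike. I did not re-measure them at the end.

**One disagreement:** the hinge measured about 66 mm from my fitted pen centre, against the 61 mm given. My centre may therefore be off by a few millimetres, which the margins above cover.

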